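# Put the sample-tube kit right and refill it from stock

## Robot

A 6-joint arm with a two-finger parallel gripper is mounted at the origin on the work surface. World frame = base frame: x ahead of the robot, y to its left, z up, the work surface at z = 0. Lengths are in m, angles in degrees, forces in N, time in s.
With the tool pointing down it reaches from about 0.325 to 0.9 m from the base axis. Payload 6.1 kg.
Tool frame: the origin (TCP) lies at the very end of the fingers, on their centre line; the grasp point (between the pads) lies 19 mm behind it; z points along the fingers, y is the line along which they close (so a half turn about z gives the same grasp; the last joint's range is limited). The gripper opens to 87 mm and grips with 3 to 60 N. Pads are 19 mm wide; open, the fingers measure 117 mm over their backs; the gripper's body (75 mm by 190 mm) begins 51 mm behind the grasp point.
Start: joints at [-71.625, 12.628, 87.462, -0, 79.91, -7.225], TCP at [0.27, -0.564, 0.223] pointing down, gripper open.
Joint ranges: [-170.65, 170.65], [-52.31, 119.04], [5.05, 147.46], [-71.25, 251.25], [11.57, 151.72], [-153.62, 153.62]. Speed limits (degrees/s): [147.25, 147.25, 172.46, 180, 180, 180].

## Interface

Orientations are given as [roll, pitch, yaw] about the fixed x, y, z axes, in that order (R = Rz(yaw) Ry(pitch) Rx(roll)).
In Python, from rig import bot, optics, job gives the robot as it stands.
- The arm moves only by the tool step_arm, never from a script. Its argument "steps" is a list of rows, each a list of 3 entries, a list of its own where there are three numbers: the shift along the world's x, y, z in m, then the turn about the world's z in degrees, then the closure, from -1 (fully open) to 1 (shut). A call has 1 to 10 rows; each row shifts and turns the commanded pose from where the row before left it; what a row does not reach is not made up. A row lasts 1/12 s, in which the tool goes at most 41.7 mm and 7.16 degrees, less where a joint would pass 70% of its speed; a pose out of reach is approached as far as the arm can. A call with a gripper value outside its range is refused whole. The fingers move at their own pace and stop on an object; "newtons" is the grip in N (left out, the last holds). Time passes only in rows, so rows that do not move let the fingers close. It gives the time, the measured TCP pose, the force, the opening and the grip force at its end, in the units of the state.
- bot.get_obs(): the state, without advancing time (a new reading comes with each control period).
- optics.capture(name): name is "side" or "top" or "wrist"; returns a dict with "frame" (480x640x3 uint8, blue, green, red), "K" (3x3 intrinsics, pixels), "xyz" and "orientation" of the camera in the world. Camera axes: x right, y up, looking along -z (the intrinsics and any distortion apply to the point x, -y, -z); pixel columns grow to the right and rows downward; lengths in m; the calibration is good to about 2 mm. The wrist camera is an equidistant fisheye: a pixel r from the principal point sees the ray r / f radians off the axis. A picture is of the moment at which its call begins. There is no depth.
- job.finish_job(): hands the job in; it is judged then, once.
The state is a dict: "time": time; "joints": joint angles; "qvel": joint speeds; "tau": joint torques, N m; "position": TCP position; "ee_rot": TCP orientation; "force": force on the tool from outside, world axes, zero at the start; "torque": the same for the moment, N m; "width": finger opening in m; "grasp_force": force on a finger pad.
Only numpy, scipy, OpenCV 4.12 (cv2) and the standard library are available. Lean on these libraries where they do the work, as an engineer would, in place of code of your own. Each camera call takes 0.05 s, during which the arm holds its last target. There are 200 camera calls.

## Task

The kit rack should hold only long sample tubes, but one short one has got into it. Lift the lid off the steel stock tray by its knob and set it down flat on the bench well clear of the tray, swap the short tube for the long one from the stock tray (the short one goes into the tray), and put the lid squarely back on. Also lay any long tubes that are loose on the bench into free places of the rack, so that in the end every long tube lies seated in a rack place and every short one in the covered tray; leave the beaker, dish and bottle where they stand.

Things in the scene. Friction and masses are not known exactly. Their poses are not given: they have to be found in the camera images.
- rack: White kit rack, fixed: base 336x90x6 mm, two notched bars along x (6 mm thick, at y = +-20 mm, open between them). Origin centre of underside, z up. Six places at x = +-27, +-81, +-135 mm, y = 0: a tube lies along the rack's y, its glass in a 32 mm wide notch of each bar. Notch bottoms 20 mm, teeth 34 mm above the bench.
- stock: Steel stock tray, fixed, under the lid at the start: outside 210 (x) x 150 (y) x 58 mm high, walls and floor 5 mm. Origin centre of underside, z up. Two notched bars inside as in the rack (y = +-20 mm): three places at x = -54, 0, 54 mm, y = 0, tubes along y; notches 32 mm wide, bottoms 15 mm, teeth 27 mm above the bench. One place starts empty.
- lid: Loose steel lid, about 0.35 kg: plate 214 (x) x 154 (y) x 6 mm, under it a pad 180x120x6 mm that drops into the tray with 10 mm play all round; on top a black knob 50 (x) x 20 (y) x 28 mm high at the centre. Origin centre of the pad's underside, z up: plate top at 12, knob top at 40 mm. Origin 52 mm above the bench on the tray, 0 flat on the bench.
- tube_k1: Long sample tube, 122 mm: amber glass 24 mm across, 96 mm long; white foot 30x30x10 mm at -x, white cap 30x30x16 mm at +x. Origin on the axis at mid-glass, x along the tube to the cap. Axis 15 mm above the bench lying on it, 32 in the rack, 27 in the tray (any roll about its axis). May be absent. At the start in the rack, in any place.
- tube_k2: Long sample tube, 122 mm: amber glass 24 mm across, 96 mm long; white foot 30x30x10 mm at -x, white cap 30x30x16 mm at +x. Origin on the axis at mid-glass, x along the tube to the cap. Axis 15 mm above the bench lying on it, 32 in the rack, 27 in the tray (any roll about its axis). May be absent. At the start in the rack, in any place.
- tube_k3: Long sample tube, 122 mm: amber glass 24 mm across, 96 mm long; white foot 30x30x10 mm at -x, white cap 30x30x16 mm at +x. Origin on the axis at mid-glass, x along the tube to the cap. Axis 15 mm above the bench lying on it, 32 in the rack, 27 in the tray (any roll about its axis). May be absent. At the start in the rack, in any place.
- tube_k4: Long sample tube, 122 mm: amber glass 24 mm across, 96 mm long; white foot 30x30x10 mm at -x, white cap 30x30x16 mm at +x. Origin on the axis at mid-glass, x along the tube to the cap. Axis 15 mm above the bench lying on it, 32 in the rack, 27 in the tray (any roll about its axis). May be absent. At the start in the rack, in any place.
- tube_k5: Long sample tube, 122 mm: amber glass 24 mm across, 96 mm long; white foot 30x30x10 mm at -x, white cap 30x30x16 mm at +x. Origin on the axis at mid-glass, x along the tube to the cap. Axis 15 mm above the bench lying on it, 32 in the rack, 27 in the tray (any roll about its axis). May be absent. At the start in the rack, in any place.
- tube_w: Short sample tube, 86 mm: as the long ones (24 mm glass, same 30 mm square foot and cap) but the glass is 60 mm long. Origin on the axis at mid-glass, x to the cap. Axis 15 mm above the bench lying on it, 32 in the rack, 27 in the tray. At the start in the rack, in any place: the wrong one of the kit.
- tube_p: Long sample tube, 122 mm: amber glass 24 mm across, 96 mm long; white foot 30x30x10 mm at -x, white cap 30x30x16 mm at +x. Origin on the axis at mid-glass, x along the tube to the cap. Axis 15 mm above the bench lying on it, 32 in the rack, 27 in the tray (any roll about its axis). At the start under the lid in the stock tray, in any place: the replacement.
- tube_d1: Short sample tube, 86 mm: as the long ones (24 mm glass, same 30 mm square foot and cap) but the glass is 60 mm long. Origin on the axis at mid-glass, x to the cap. Axis 15 mm above the bench lying on it, 32 in the rack, 27 in the tray. May be absent. At the start under the lid in the stock tray, in any place, and belongs there.
- tube_d2: Short sample tube, 86 mm: as the long ones (24 mm glass, same 30 mm square foot and cap) but the glass is 60 mm long. Origin on the axis at mid-glass, x to the cap. Axis 15 mm above the bench lying on it, 32 in the rack, 27 in the tray. May be absent. At the start under the lid in the stock tray, in any place, and belongs there.
- tube_s1: Long sample tube, 122 mm: amber glass 24 mm across, 96 mm long; white foot 30x30x10 mm at -x, white cap 30x30x16 mm at +x. Origin on the axis at mid-glass, x along the tube to the cap. Axis 15 mm above the bench lying on it, 32 in the rack, 27 in the tray (any roll about its axis). May be absent. At the start lying loose on the bench, between rack and tray.
- tube_s2: Long sample tube, 122 mm: amber glass 24 mm across, 96 mm long; white foot 30x30x10 mm at -x, white cap 30x30x16 mm at +x. Origin on the axis at mid-glass, x along the tube to the cap. Axis 15 mm above the bench lying on it, 32 in the rack, 27 in the tray (any roll about its axis). May be absent. At the start lying loose on the bench, between rack and tray.
- tube_s3: Long sample tube, 122 mm: amber glass 24 mm across, 96 mm long; white foot 30x30x10 mm at -x, white cap 30x30x16 mm at +x. Origin on the axis at mid-glass, x along the tube to the cap. Axis 15 mm above the bench lying on it, 32 in the rack, 27 in the tray (any roll about its axis). May be absent. At the start lying loose on the bench, between rack and tray.
- beaker: Bystander: glass beaker 68 mm across, 85 mm high, standing on the bench; origin at the centre of its underside.
- dish: Bystander: white porcelain dish 90 mm across, 40 mm high; origin at the centre of its underside.
- reagent: Bystander: amber reagent bottle 64 mm across, 120 mm high; origin at the centre of its underside.
Not all that is in view belongs to the job. Leave any blue or turquoise look-alike of the tube_s3 alone.

How it is judged (in metres and radians):
On the way, in this order (a step that is already met when the one before it is completed fails the run):
1. the lid is off the stock tray and lies flat on the bench, let go, its centre more than 150 mm from the tray's (height (world z) of lid below 0.01 m and angle between lid's own z axis and vertical below 0.06 rad and horizontal distance between lid and stock above 0.15 m and contact force between the fingers and lid below 0.3 N and linear speed of lid below 0.02 m/s), for 0.2 s.
2. the short tube from the rack lies in the stock tray and the long tube from the stock tray lies seated in the rack, both let go (x of tube_w in the frame of stock between -0.1 and 0.1 m and y of tube_w in the frame of stock between -0.07 and 0.07 m and z of tube_w in the frame of stock between 0 and 0.042 m and x of tube_p in the frame of rack between -0.15 and 0.15 m and y of tube_p in the frame of rack between -0.03 and 0.03 m and z of tube_p in the frame of rack between 0.026 and 0.038 m and angle between the x axis of tube_p and the y axis of rack, either way round below 0.2 rad and contact force between the fingers and tube_w below 0.3 N and contact force between the fingers and tube_p below 0.3 N), for 0.2 s.
3. the lid is back on the stock tray, square and down on its rim, let go (z of lid in the frame of stock between 0.046 and 0.058 m and horizontal distance between lid and stock below 0.016 m and angle between lid's own z axis and vertical below 0.05 rad and angle between the x axis of lid and the x axis of stock, either way round below 0.15 rad and contact force between the fingers and lid below 0.3 N), for 0.2 s.
At the end, for the whole second after the job is handed in: Each long tube present is seated in a rack place (axis 26 to 38 mm up, within 0.2 rad of the rack's y, origin within 30 mm of its middle line); each short one is in the stock tray (axis under 42 mm up); lid on the tray (centre within 16 mm, 0.15 rad, tilt under 0.05 rad); all at rest (x of tube_k1 in the frame of rack between -0.15 and 0.15 m and y of tube_k1 in the frame of rack between -0.03 and 0.03 m and z of tube_k1 in the frame of rack between 0.026 and 0.038 m and angle between the x axis of each of tube_k1, tube_k2, tube_k3, tube_k4, tube_k5, tube_p, tube_s1, tube_s2, tube_s3 and the y axis of rack, either way round below 0.2 rad and x of tube_k2 in the frame of rack between -0.15 and 0.15 m and y of tube_k2 in the frame of rack between -0.03 and 0.03 m and z of tube_k2 in the frame of rack between 0.026 and 0.038 m and x of tube_k3 in the frame of rack between -0.15 and 0.15 m and y of tube_k3 in the frame of rack between -0.03 and 0.03 m and z of tube_k3 in the frame of rack between 0.026 and 0.038 m and x of tube_k4 in the frame of rack between -0.15 and 0.15 m and y of tube_k4 in the frame of rack between -0.03 and 0.03 m and z of tube_k4 in the frame of rack between 0.026 and 0.038 m and x of tube_k5 in the frame of rack between -0.15 and 0.15 m and y of tube_k5 in the frame of rack between -0.03 and 0.03 m and z of tube_k5 in the frame of rack between 0.026 and 0.038 m and x of tube_p in the frame of rack between -0.15 and 0.15 m and y of tube_p in the frame of rack between -0.03 and 0.03 m and z of tube_p in the frame of rack between 0.026 and 0.038 m and x of tube_s1 in the frame of rack between -0.15 and 0.15 m and y of tube_s1 in the frame of rack between -0.03 and 0.03 m and z of tube_s1 in the frame of rack between 0.026 and 0.038 m and x of tube_s2 in the frame of rack between -0.15 and 0.15 m and y of tube_s2 in the frame of rack between -0.03 and 0.03 m and z of tube_s2 in the frame of rack between 0.026 and 0.038 m and x of tube_s3 in the frame of rack between -0.15 and 0.15 m and y of tube_s3 in the frame of rack between -0.03 and 0.03 m and z of tube_s3 in the frame of rack between 0.026 and 0.038 m and x of tube_w in the frame of stock between -0.1 and 0.1 m and y of tube_w in the frame of stock between -0.07 and 0.07 m and z of tube_w in the frame of stock between 0 and 0.042 m and x of tube_d1 in the frame of stock between -0.1 and 0.1 m and y of tube_d1 in the frame of stock between -0.07 and 0.07 m and z of tube_d1 in the frame of stock between 0 and 0.042 m and x of tube_d2 in the frame of stock between -0.1 and 0.1 m and y of tube_d2 in the frame of stock between -0.07 and 0.07 m and z of tube_d2 in the frame of stock between 0 and 0.042 m and z of lid in the frame of stock between 0.046 and 0.058 m and horizontal distance between lid and stock below 0.016 m and angle between lid's own z axis and vertical below 0.05 rad and angle between the x axis of lid and the x axis of stock, either way round below 0.15 rad and linear speed of each of tube_k1, tube_k2, tube_k3, tube_k4, tube_k5, tube_p, tube_s1, tube_s2, tube_s3, tube_w, tube_d1, tube_d2, lid below 0.02 m/s); the robot touches nothing.
It fails at once if the beaker is moved more than 40 mm or tipped (distance of beaker from where it was at the start of the episode above 0.04 m or angle between beaker's own z axis and vertical above 0.4 rad).
It fails at once if the dish is moved more than 40 mm or tipped (distance of dish from where it was at the start of the episode above 0.04 m or angle between dish's own z axis and vertical above 0.4 rad).
It fails at once if the reagent is moved more than 40 mm or tipped (distance of reagent from where it was at the start of the episode above 0.04 m or angle between reagent's own z axis and vertical above 0.4 rad).
Of tube_k1, tube_k2, tube_k3, tube_k4, tube_k5 only 2 to 2 are there at a start; the rules pass over those that are not, and their reading is None.
Of tube_s1, tube_s2, tube_s3 only 2 to 3 are there at a start; the rules pass over those that are not, and their reading is None.
Of tube_d1, tube_d2 only 1 to 1 are there at a start; the rules pass over those that are not, and their reading is None.
At some moment in a run one of tube_s1, tube_s2, tube_s3, tube_w may be knocked a few centimetres aside while the robot is not near it.
Once in a run the grip may slacken for a moment while it holds something.
It also fails if it takes over 208 s, if anything falls off the work surface, if the arm or the gripper's body presses on something with over 40 N, if the wrist force passes 120 N, or if a joint passes its speed limit or range.

## Working session

There is one attempt and no reset: what is moved stays moved. The work goes in short steps, Python scripts to look and compute and a tool call to move; the robot and the scene stay as the last step left them, time stands still between calls to the robot, and variables do not carry over. Pictures are saved under pics/ and viewed, at most 14 in all, crops included, and the job is handed in when it is done.

Besides the shell and the picture viewer there is one more tool, called after "Request:" in YAML: its name, and indented under it one key for each argument. step_arm: Moves the arm, as the interface text tells. Its arguments: {"type":"object","properties":{"steps":{"type":"array"},"newtons":{"type":"number"}},"required":["steps"]}

```bash
ls; mkdir -p pics; cat > h.py <<'E'
import numpy as np, cv2
from scipy.spatial.transform import Rotation as R
from rig import bot, optics, job
def cap(n, save=None):
    c=optics.capture(n)
    if save: cv2.imwrite('pics/'+save,c['frame'])
    return c
def Rc(c): return R.from_euler('xyz',c['orientation'],degrees=True).as_matrix()
def ray(c,u,v,fish=False):
    K=np.array(c['K']); x=(u-K[0,2])/K[0,0]; y=(v-K[1,2])/K[1,1]
    if fish:
        r=np.hypot(x,y); s=np.sin(r)/r if r>1e-9 else 1
        d=np.array([x*s,-y*s,-np.cos(r)])
    else: d=np.array([x,-y,-1.])
    return np.array(c['xyz']),Rc(c)@d
def onz(c,u,v,z,fish=False):
    p,d=ray(c,u,v,fish); return p+d*(z-p[2])/d[2]
def proj(c,P):
    q=Rc(c).T@(np.asarray(P,float)-np.array(c['xyz'])); K=np.array(c['K'])
    return K[0,0]*q[0]/-q[2]+K[0,2], -K[1,1]*q[1]/-q[2]+K[1,2]
E
python3 - <<'E'
from h import *
for n in ('top','side','wrist'):
    c=cap(n,n+'0.png'); print(n,{k:np.round(v,3).tolist() if k!='frame' else 0 for k,v in c.items()})
print(bot.get_obs())
E
```

```text
pics
top {'frame': 0, 'K': [[529.703, 0.0, 318.528], [0.0, 529.703, 247.555], [0.0, 0.0, 1.0]], 'xyz': [0.468, -0.006, 1.26], 'orientation': [5.709, 0.014, -89.029]}
side {'frame': 0, 'K': [[613.781, 0.0, 315.306], [0.0, 613.781, 236.837], [0.0, 0.0, 1.0]], 'xyz': [0.452, 0.975, 0.787], 'orientation': [53.856, 0.72, -173.551]}
wrist {'frame': 0, 'K': [[371.648, 0.0, 320.286], [0.0, 371.648, 248.488], [0.0, 0.0, 1.0]], 'xyz': [0.343, -0.527, 0.384], 'orientation': [-17.242, 0.104, -64.429]}
{'time': 0.15, 'joints': array([-7.16272192e+01,  1.26676901e+01,  8.75123267e+01,  3.02036656e-04,
        7.99088947e+01, -7.22443084e+00]), 'qvel': array([-0.05241286, -0.12012269, -0.28516828,  0.06554948,  0.05639255,
       -0.0757088 ]), 'tau': array([ 6.08078317e-04, -4.95192504e+01, -3.87881076e+01,  6.98915566e-02,
        5.31056256e-02, -7.19174318e-05]), 'position': array([ 0.26987523, -0.56319097,  0.22164301]), 'ee_rot': array([-1.79911832e+02, -1.14760900e-02,  2.55971497e+01]), 'force': array([ 0.84824385,  0.00461095, -0.05051051]), 'torque': array([-0.02345321,  0.01031192,  0.01420221]), 'grasp_force': 0.0, 'width': 0.0868618927618132}
```

View pics/top0.png

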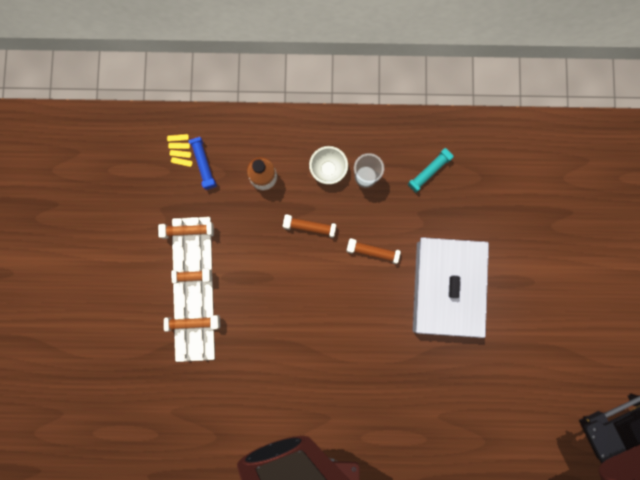

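View pics/side0.png

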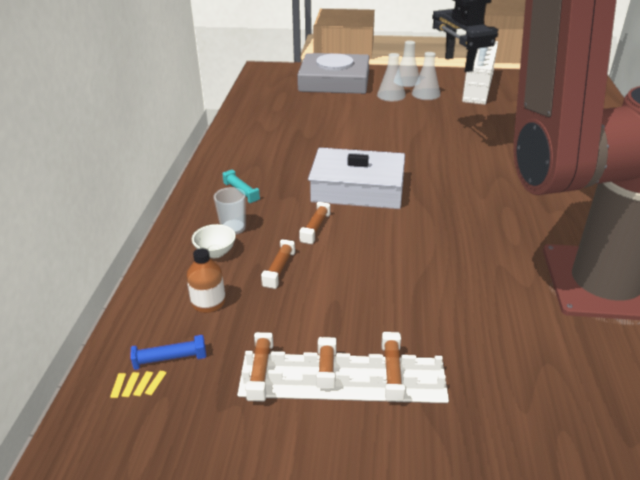

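The top view has image up = +x and image left = +y. The rack is at about (193,290), with tubes at (186,230), (190,277, the short one) and (191,323). Loose tubes are at (310,226) and (374,250), and the lid is at (452,287) with its knob at (455,287). The blue and turquoise look-alikes are at (203,163) and (431,170).

```bash
cat > m.py <<'E'
from h import *
def axis(c,m,z,fish=False):
    (cx,cy),(w,h),a=cv2.minAreaRect(m)
    b=cv2.boxPoints(((cx,cy),(w,h),a)); e=[np.linalg.norm(b[0]-b[1]),np.linalg.norm(b[1]-b[2])]
    d=(b[1]-b[0])/2 if e[0]>e[1] else (b[2]-b[1])/2
    p=np.array([cx,cy]); A=onz(c,*(p-d),z,fish);B=onz(c,*(p+d),z,fish)
    v=B-A
    return (A+B)/2, np.linalg.norm(v), np.degrees(np.arctan2(v[1],v[0]))%180,(cx,cy)
def masks(f):
    h=cv2.cvtColor(f,cv2.COLOR_BGR2HSV)
    amber=cv2.inRange(h,(5,170,110),(20,255,255))
    white=cv2.inRange(h,(0,0,150),(180,60,255))
    black=cv2.inRange(h,(0,0,0),(180,255,45))
    return amber,white,black
def blobs(m,amin):
    return [q for q in cv2.findContours(m,cv2.RETR_EXTERNAL,cv2.CHAIN_APPROX_NONE)[0] if cv2.contourArea(q)>amin]
E
python3 - <<'E'
from m import *
for n in ('top','side'):
    c=cap(n); a,w,b=masks(c['frame'])
    for q in blobs(a,60):
        for z in (.015,.032):
            p,l,t,px=axis(c,q,z); print(n,'amber',z,p.round(3),round(l,3),round(t,1),np.round(px))
    if n=='top':
        for q in blobs(w,800):
            for z in (.034,.058): 
                p,l,t,px=axis(c,q,z); r=cv2.minAreaRect(q); print('white',z,p.round(4),round(l,3),round(t,1),np.round(px),np.round(r[1]))
                print([onz(c,*k,z)[:2].round(3).tolist() for k in cv2.boxPoints(r)])
    for q in blobs(b,40):
        p,l,t,px=axis(c,q,.09); print(n,'black',p.round(4),round(l,3),round(t,1),np.round(px))
E
python3 -c "
import cv2;f=cv2.imread('pics/top0.png');cv2.imwrite('pics/t1.png',cv2.resize(f[130:370,140:500],(800,533),interpolation=cv2.INTER_CUBIC))"
```

```text
top amber 0.015 [0.409 0.295 0.015] 0.089 91.0 [189. 324.]
top amber 0.032 [0.41  0.291 0.032] 0.087 91.0 [189. 324.]
top amber 0.015 [ 0.587 -0.136  0.015] 0.089 76.8 [374. 251.]
top amber 0.032 [ 0.585 -0.134  0.032] 0.087 76.8 [374. 251.]
top amber 0.015 [0.628 0.313 0.015] 0.088 91.0 [186. 230.]
top amber 0.032 [0.626 0.308 0.032] 0.087 91.0 [186. 230.]
top amber 0.015 [0.645 0.017 0.015] 0.089 80.3 [310. 225.]
top amber 0.032 [0.642 0.017 0.032] 0.088 80.3 [310. 225.]
top amber 0.015 [0.777 0.141 0.015] 0.064 1.6 [260. 170.]
top amber 0.032 [0.772 0.139 0.032] 0.063 1.6 [260. 170.]
white 0.034 [ 0.5049 -0.314   0.034 ] 0.224 176.7 [452. 287.] [70. 97.]
[[0.395, -0.227], [0.62, -0.239], [0.614, -0.402], [0.39, -0.388]]
white 0.058 [ 0.5042 -0.308   0.058 ] 0.22 176.7 [452. 287.] [70. 97.]
[[0.397, -0.223], [0.617, -0.234], [0.611, -0.394], [0.392, -0.38]]
white 0.034 [0.492  0.2823 0.034 ] 0.331 4.8 [194. 289.] [144.  45.]
[[0.654, 0.349], [0.66, 0.244], [0.33, 0.217], [0.324, 0.32]]
white 0.058 [0.4915 0.2766 0.058 ] 0.325 4.8 [194. 289.] [144.  45.]
[[0.65, 0.342], [0.656, 0.23
[... 1102 characters left out ...]
37], [0.929, 0.633]]
white 0.034 [1.1384 0.0035 0.034 ] 1.553 91.0 [320.  23.] [ 46. 639.]
[[1.184, 0.784], [1.21, -0.775], [1.093, -0.77], [1.067, 0.775]]
white 0.058 [1.1252 0.0033 0.058 ] 1.522 91.0 [320.  23.] [ 46. 639.]
[[1.17, 0.769], [1.196, -0.76], [1.081, -0.755], [1.055, 0.76]]
top black [0.1487 0.0862 0.09  ] 0.123 110.4 [273. 450.]
top black [ 0.2033 -0.6507  0.09  ] 0.134 113.5 [617. 429.]
side black [0.7686 0.1148 0.09  ] 0.024 28.9 [202. 259.]
side black [ 0.5038 -0.2753  0.09  ] 0.039 5.2 [358. 162.]
side black [ 0.1453 -1.0462  0.09  ] 0.344 84.2 [481.  52.]
side black [ 0.2388 -1.1429  0.09  ] 0.155 86.4 [450.  40.]
side black [ 0.1413 -1.4708  0.09  ] 0.14 4.0 [470.  12.]
```

View pics/t1.png

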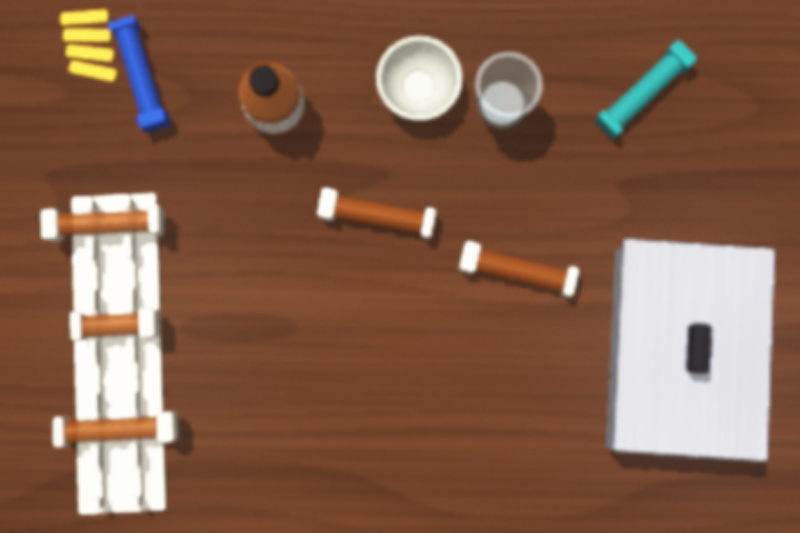

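The crop confirms the layout: rack corners at about (72,196), (155,193), (164,513) and (78,515), and lid corners at about (624,240), (775,250), (768,460) and (612,448). The loose tubes are both long.

```bash
python3 - <<'E'
from h import *
c=cap('top'); f=c['frame']
def P(l,z): return np.array([onz(c,u/2.2222+140,v/2.2222+130,z)[:2] for u,v in l])
for n,l,zs in (('lid',[(624,240),(775,250),(768,460),(612,448)],[.064]),('knob',[(688,324),(712,324),(709,373),(686,373)],[.092]),('rack',[(72,196),(155,193),(164,513),(78,515)],[.006,.034])):
    for z in zs:
        p=P(l,z); v=p[0]+p[1]-p[2]-p[3]; print(n,z,p.round(3).tolist(),p.mean(0).round(4),np.degrees(np.arctan2(v[1],v[0])).round(1), np.linalg.norm(v)/2)
g=cv2.cvtColor(f,cv2.COLOR_BGR2GRAY)[260:320,430:480]; m=(g<90).astype(np.uint8); k=cv2.moments(m,True); print(m.sum(),onz(c,430+k['m10']/k['m00'],260+k['m01']/k['m00'],.09))
E
```

```text
lid 0.064 [[0.613, -0.236], [0.605, -0.39], [0.393, -0.38], [0.402, -0.223]] [ 0.5032 -0.3072] -3.1 0.2118841290081621
knob 0.092 [[0.527, -0.294], [0.527, -0.317], [0.479, -0.314], [0.478, -0.291]] [ 0.5026 -0.3041] -3.4 0.048539199228497115
rack 0.006 [[0.658, 0.347], [0.662, 0.258], [0.323, 0.236], [0.32, 0.326]] [0.4908 0.2919] 3.7 0.33894661904479384
rack 0.034 [[0.653, 0.339], [0.658, 0.252], [0.327, 0.231], [0.323, 0.319]] [0.4903 0.2852] 3.7 0.33138032658741934
195 [ 0.50264153 -0.30386542  0.09      ]
```

Request:
step_arm:
  steps:
    - [[0.025, 0.027, 0], 0, -1]
    - [[0.025, 0.027, 0], -6, -1]
    - [[0.025, 0.027, 0], -6, -1]
    - [[0.025, 0.027, 0], -6, -1]
    - [[0.025, 0.027, 0], -6, -1]
    - [[0.025, 0.027, 0], -5, -1]
    - [[0.025, 0.027, 0], 0, -1]
    - [[0.025, 0.027, 0], 0, -1]
    - [[0.02, 0.02, 0], 0, -1]
    - [[0, 0, 0], 0, -1]

```text
time: 1.13
position: [0.4932, -0.3235, 0.2226]
ee_rot: [-179.9, -0.1, -3.1]
force: [-0.2, 0.3, 0.3]
width: 0.0871
grasp_force: 0.0
```

Request:
step_arm:
  steps:
    - [[0.0095, 0.0185, 0], 0, -1]
    - [[0, 0, -0.035], 0, -1]
    - [[0, 0, -0.035], 0, -1]
    - [[0, 0, -0.035], 0, -1]
    - [[0, 0, -0.025], 0, -1]
    - [[0, 0, -0.015], 0, -1]
    - [[0, 0, -0.008], 0, -1]
    - [[0, 0, 0], 0, -1]

```text
time: 1.8
position: [0.498, -0.3085, 0.0673]
ee_rot: [-179.9, 0.2, -3.4]
force: [0.3, 0.3, -0.2]
width: 0.0873
grasp_force: 0.0
```

Request:
step_arm:
  steps:
    - [[0, 0, 0], 0, 1]
    - [[0, 0, 0], 0, 1]
    - [[0, 0, 0], 0, 1]
    - [[0, 0, 0], 0, 1]
    - [[0, 0, 0], 0, 1]
    - [[0, 0, 0], 0, 1]
    - [[0, 0, 0], 0, 1]
    - [[0, 0, 0], 0, 1]
  newtons: 45

```text
time: 2.47
position: [0.4996, -0.3091, 0.0696]
ee_rot: [180.0, -0.0, -3.4]
force: [-0.3, 0.6, 0.6]
width: 0.0417
grasp_force: 0.0
```

Request:
step_arm:
  steps:
    - [[0, 0, 0], 0, 1]
    - [[0, 0, 0], 0, 1]
    - [[0, 0, 0], 0, 1]
    - [[0, 0, 0], 0, 1]
    - [[0, 0, 0], 0, 1]
    - [[0, 0, 0], 0, 1]

```text
time: 2.97
position: [0.4996, -0.3088, 0.0695]
ee_rot: [-180.0, 0.0, -3.4]
force: [-0.1, 2.0, 0.9]
width: 0.02
grasp_force: 45.0
```

Request:
step_arm:
  steps:
    - [[0, 0, 0.01], 0, 1]
    - [[0, 0, 0.015], 0, 1]
    - [[0, 0, 0.02], 0, 1]
    - [[0, 0, 0.02], 0, 1]
    - [[0, 0, 0.02], 0, 1]
    - [[0, 0, 0], 0, 1]

```text
time: 3.47
position: [0.5017, -0.3112, 0.1596]
ee_rot: [179.7, -0.4, -3.4]
force: [1.4, -0.9, -2.5]
width: 0.0199
grasp_force: 45.0
```

Request:
step_arm:
  steps:
    - [[0, -0.02, 0], 0, 1]
    - [[0, -0.035, 0], 0, 1]
    - [[0, -0.04, 0], 0, 1]
    - [[0, -0.04, 0], 0, 1]
    - [[0, -0.04, 0], 0, 1]
    - [[0, -0.03, 0], 0, 1]
    - [[0, -0.015, 0], 0, 1]
    - [[0, 0, -0.025], 0, 1]
    - [[0, 0, -0.03], 0, 1]
    - [[0, 0, -0.03], 0, 1]

```text
time: 4.3
position: [0.499, -0.53, 0.0678]
ee_rot: [180.0, -0.0, -3.5]
force: [0.1, -0.9, -4.2]
width: 0.0196
grasp_force: 45.0
```

Request:
step_arm:
  steps:
    - [[0, 0, -0.025], 0, 1]
    - [[0, 0, -0.015], 0, 1]
    - [[0, 0, -0.008], 0, 1]
    - [[0, 0, 0], 0, 1]
    - [[0, 0, 0], 0, 1]
    - [[0, 0, 0], 0, 1]

```text
time: 4.8
position: [0.5003, -0.5301, 0.023]
ee_rot: [179.9, -0.1, -3.4]
force: [0.1, -0.3, -3.3]
width: 0.0199
grasp_force: 45.0
```

Request:
step_arm:
  steps:
    - [[0, 0, -0.002], 0, 1]
    - [[0, 0, -0.002], 0, 1]
    - [[0, 0, -0.001], 0, 1]
    - [[0, 0, 0], 0, 1]
    - [[0, 0, 0], 0, 1]

```text
time: 5.22
position: [0.4999, -0.5296, 0.0175]
ee_rot: [180.0, -0.0, -3.4]
force: [0.3, -0.1, 2.0]
width: 0.0197
grasp_force: 45.0
```

Request:
step_arm:
  steps:
    - [[0, 0, 0], 0, 0]
    - [[0, 0, 0], 0, 0]
    - [[0, 0, 0], 0, 0]
    - [[0, 0, 0], 0, 0]
    - [[0, 0, 0], 0, 0]
    - [[0, 0, 0.03], 0, 0]
    - [[0, 0, 0.04], 0, 0]
    - [[0, 0, 0.04], 0, 0]
    - [[0, 0.03, 0.04], 0, 0]
    - [[0, 0.04, 0.03], 0, 0]

```text
time: 6.05
position: [0.4998, -0.4735, 0.1892]
ee_rot: [179.7, -0.2, -3.6]
force: [0.7, 0.3, 1.1]
width: 0.0435
grasp_force: 0.0
```

Request:
step_arm:
  steps:
    - [[-0.03, 0.03, 0.04], 7, 0]
    - [[-0.03, 0.03, 0.02], 7, 0]
    - [[-0.03, 0.02, 0], 7, 0]
    - [[-0.03, 0, 0], 7, 0]
    - [[0, 0, 0], 0, 0]

```text
time: 6.47
position: [0.3879, -0.4016, 0.2318]
ee_rot: [-180.0, 0.1, 25.0]
force: [0.4, -1.3, 0.2]
width: 0.0434
grasp_force: 0.0
```

```bash
python3 - <<'E'
from m import *
c=cap('top','top2.png'); w=cap('wrist','w2.png')
a,_,_=masks(c['frame'])
for q in blobs(a,60):
    p,l,t,px=axis(c,q,.027); print(p.round(3),round(l,3),round(t,1),np.round(px))
f=c['frame'][130:370,160:620]; cv2.imwrite('pics/t2.png',cv2.resize(f,(800,417),interpolation=cv2.INTER_CUBIC))
print(w['xyz'],w['orientation'],bot.get_obs()['position'])
E
```

```text
[0.41  0.292 0.027] 0.088 91.0 [189. 324.]
[ 0.501 -0.309  0.027] 0.086 88.2 [449. 288.]
[ 0.555 -0.313  0.027] 0.051 87.8 [451. 265.]
[ 0.586 -0.134  0.027] 0.088 76.8 [374. 251.]
[0.627 0.309 0.027] 0.087 91.0 [186. 230.]
[0.643 0.017 0.027] 0.088 80.3 [310. 225.]
[0.774 0.14  0.027] 0.063 1.6 [260. 170.]
[ 0.46309254 -0.36759422  0.39455595] [-1.72677218e+01 -5.46251456e-02 -6.54563873e+01] [ 0.39095038 -0.40283487  0.23188394]
```

View pics/t2.png

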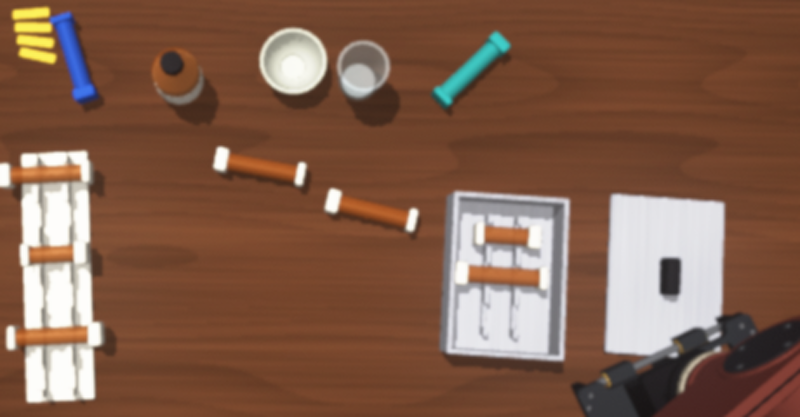

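The open tray is centred near (0.503,-0.308): a short tube at the +54 place, the long tube at 0, and -54 empty (crop (484,315)). The lid lies flat at crop (665,275).

Request:
step_arm:
  steps:
    - [[0.005, 0.03, 0], 4, 0]
    - [[0.007, 0.039, 0], 4, 0]
    - [[0.007, 0.039, 0], 4, 0]
    - [[0.007, 0.039, 0], 4, 0]
    - [[0.007, 0.039, 0], 4, 0]
    - [[0.007, 0.039, 0], 4, 0]
    - [[0.007, 0.039, 0], 4, 0]
    - [[0.007, 0.039, 0], 4, 0]
    - [[0.007, 0.039, 0], 4, 0]
    - [[0.007, 0.039, 0], 4, 0]

```text
time: 7.4
position: [0.4605, -0.0195, 0.2316]
ee_rot: [179.9, -0.0, 64.7]
force: [0.2, 0.2, 0.2]
width: 0.0435
grasp_force: 0.0
```

Request:
step_arm:
  steps:
    - [[0.007, 0.039, 0], 4, 0]
    - [[0.007, 0.039, 0], 4, 0]
    - [[0.007, 0.039, 0], 4, 0]
    - [[0.007, 0.039, 0], 4, 0]
    - [[0.007, 0.039, 0], 4, 0]
    - [[0.007, 0.039, 0], 4, 0]
    - [[0.007, 0.039, 0], 4, 0]
    - [[0.007, 0.03, 0], 0.5, 0]
    - [[0, 0, 0], 0, 0]
    - [[0, 0, 0], 0, 0]

```text
time: 8.23
position: [0.5156, 0.2835, 0.2303]
ee_rot: [-179.9, 0.0, 93.2]
force: [0.0, -0.1, 0.5]
width: 0.0434
grasp_force: 0.0
```

```bash
python3 - <<'E'
from m import *
w=cap('wrist','w3.png'); a,_,_=masks(w['frame'])
for q in blobs(a,300):
    p,l,t,px=axis(w,q,.032,True); print(p.round(4),round(l,3),round(t,1),np.round(px))
print(w['xyz'],w['orientation']);o=bot.get_obs();print(o['position'],o['ee_rot'],o['time'])
E
```

```text
[0.5206 0.2919 0.032 ] 0.06 93.4 [327. 212.]
[0.4116 0.2868 0.032 ] 0.098 93.5 [220. 211.]
[0.63   0.3038 0.032 ] 0.098 93.7 [434. 206.]
[0.50993889 0.36595308 0.39296374] [-17.28849979   0.02469342   3.17636193]
[0.51551076 0.28218151 0.23041883] [-1.79933509e+02  3.51968131e-02  9.31308976e+01] 8.2833
```

View pics/w3.png

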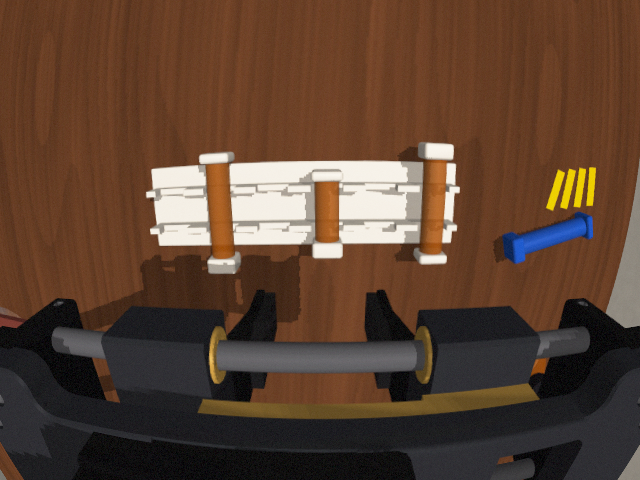

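The wrist view shows the short tube at (327,212), long ones at (220,211) and (434,206), and the rack bars at rows of about 188 and 229.

```bash
python3 - <<'E'
from m import *
w=cap('wrist'); f=w['frame']
g=cv2.cvtColor(f,cv2.COLOR_BGR2GRAY); 
for u in (195,270,290,365,385,445): print(u,[(v,int(g[v,u])) for v in range(160,250) if abs(int(g[v+1,u])-int(g[v-1,u]))>25])
for u in (270,380):
  for v in (188,229): print(onz(w,u,v,.034,True).round(4))
E
python3 -c "
import cv2;f=cv2.imread('pics/w3.png');cv2.imwrite('pics/w3c.png',cv2.resize(f[145:280,140:470],(800,327),interpolation=cv2.INTER_CUBIC))"
```

```text
195 [(163, 77), (164, 196), (165, 236), (184, 214), (185, 155), (186, 149), (187, 181), (188, 231), (193, 222), (194, 176), (196, 162), (197, 219), (219, 239), (220, 204), (221, 159), (225, 161), (226, 204), (227, 239), (231, 227), (233, 213), (234, 239), (242, 241), (243, 210), (244, 123), (245, 66)]
270 [(160, 168), (161, 231), (180, 240), (181, 207), (183, 222), (188, 239), (190, 234), (217, 240), (218, 209), (219, 163), (220, 154), (221, 200), (222, 237), (242, 216), (243, 136), (244, 72)]
290 [(160, 218), (180, 239), (181, 170), (183, 148), (184, 218), (190, 219), (191, 167), (194, 183), (195, 225), (217, 239), (218, 187), (219, 155), (223, 160), (224, 201), (225, 240), (241, 241), (242, 192), (243, 116), (244, 75)]
365 [(160, 234), (179, 242), (180, 201), (182, 208), (216, 239), (217, 204), (218, 159), (219, 146), (220, 214), (241, 216), (242, 116), (243, 76)]
385 [(160, 235), (179, 241), (180, 212), (182, 219), (187, 235), (188, 183), (191, 164), (192, 201), (193, 235), (216, 239), (217, 200), (218, 161), (219, 156), (220, 209), (221, 240), (225, 234), (226, 192), (227, 162), (229, 172), (230, 209), (231, 240), (240, 240), (241, 200), (242, 115), (243, 74)]
445 [(189, 117), (190, 136), (200, 199), (217, 214), (218, 161), (221, 142), (222, 121), (226, 110), (227, 147), (228, 224), (240, 229), (241, 146), (242, 75)]
[0.4634 0.3121 0.034 ]
[0.4644 0.2706 0.034 ]
[0.5709 0.318  0.034 ]
[0.5747 0.2767 0.034 ]
```

View pics/w3c.png

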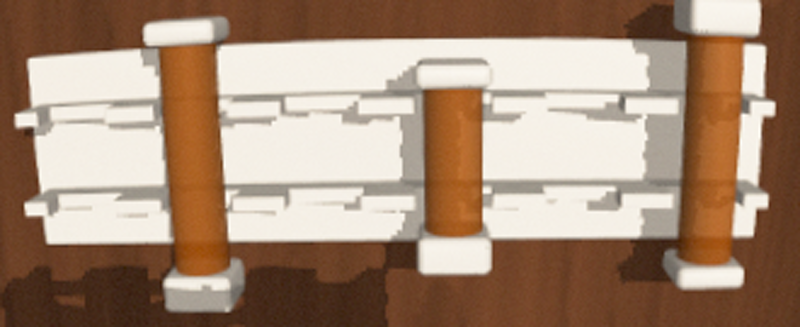

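Request:
step_arm:
  steps:
    - [[0.0055, 0.01, 0], 0.4, 0]
    - [[0, 0, -0.035], 0, 0]
    - [[0, 0, -0.04], 0, 0]
    - [[0, 0, -0.04], 0, 0]
    - [[0, 0, -0.04], 0, 0]
    - [[0, 0, -0.03], 0, 0]
    - [[0, 0, -0.02], 0, 0]
    - [[0, 0, -0.01], 0, 0]
    - [[0, 0, 0], 0, 0]
    - [[0, 0, 0], 0, 0]

```text
time: 9.17
position: [0.5208, 0.2902, 0.016]
ee_rot: [-179.9, 0.0, 93.4]
force: [-0.6, 0.6, -0.3]
width: 0.0433
grasp_force: 0.0
```

Request:
step_arm:
  steps:
    - [[0, 0, 0], 0, 1]
    - [[0, 0, 0], 0, 1]
    - [[0, 0, 0], 0, 1]
    - [[0, 0, 0], 0, 1]
    - [[0, 0, 0], 0, 1]
    - [[0, 0, 0], 0, 1]
  newtons: 30

```text
time: 9.67
position: [0.5216, 0.2913, 0.0171]
ee_rot: [179.9, 0.0, 93.5]
force: [-0.6, -2.7, 4.0]
width: 0.0231
grasp_force: 30.0
```

Request:
step_arm:
  steps:
    - [[0, 0, 0.015], 0, 1]
    - [[0, 0, 0.03], 0, 1]
    - [[0, 0, 0.04], 0, 1]
    - [[0, 0, 0.04], 0, 1]
    - [[0, 0, 0.04], 0, 1]
    - [[0, -0.02, 0.02], 0, 1]
    - [[-0.004, -0.035, 0], -0.5, 1]
    - [[-0.005, -0.038, 0], -0.5, 1]
    - [[-0.005, -0.038, 0], -0.5, 1]
    - [[-0.005, -0.038, 0], -0.5, 1]

```text
time: 10.5
position: [0.5013, 0.121, 0.2013]
ee_rot: [180.0, 0.0, 91.5]
force: [1.0, -0.7, -0.3]
width: 0.023
grasp_force: 30.0
```

Request:
step_arm:
  steps:
    - [[-0.005, -0.038, 0], -0.5, 1]
    - [[-0.005, -0.038, 0], -0.5, 1]
    - [[-0.005, -0.038, 0], -0.5, 1]
    - [[-0.005, -0.038, 0], -0.5, 1]
    - [[-0.005, -0.038, 0], -0.5, 1]
    - [[-0.005, -0.038, 0], -0.5, 1]
    - [[-0.005, -0.038, 0], -0.5, 1]
    - [[-0.005, -0.038, 0], -0.5, 1]
    - [[-0.005, -0.038, 0], -0.5, 1]
    - [[-0.005, -0.038, 0], -0.5, 1]

```text
time: 11.33
position: [0.4512, -0.2594, 0.2012]
ee_rot: [180.0, -0.0, 86.5]
force: [0.9, 0.2, -0.9]
width: 0.0233
grasp_force: 30.0
```

Request:
step_arm:
  steps:
    - [[-0.003, -0.03, 0], 0, 1]
    - [[0, 0, 0], 0, 1]
    - [[0, 0, 0], 0, 1]

```text
time: 11.58
position: [0.4483, -0.2888, 0.2008]
ee_rot: [-180.0, -0.0, 86.3]
force: [0.2, 0.4, -0.9]
width: 0.0235
grasp_force: 30.0
```

```bash
python3 - <<'E'
from m import *
w=cap('wrist','w4.png'); a,_,_=masks(w['frame'])
for q in blobs(a,300):
    p,l,t,px=axis(w,q,.027,True); print(p.round(4),round(l,3),round(t,1),np.round(px))
print(w['xyz'],w['orientation']);o=bot.get_obs();print(o['position'],o['ee_rot'],o['time'],o['width'],o['grasp_force'])
E
```

```text
[ 0.4358 -0.4661  0.027 ] 0.053 176.3 [320. 381.]
[ 0.442  -0.3714  0.027 ] 0.082 86.3 [320. 304.]
[ 0.5557 -0.3111  0.027 ] 0.061 87.9 [433. 241.]
[ 0.5017 -0.3072  0.027 ] 0.097 87.7 [379. 239.]
[ 0.5834 -0.1324  0.027 ] 0.096 76.9 [455.  57.]
[ 0.45240787 -0.20664057  0.36353129] [-1.72282660e+01  1.24214769e-05 -3.70590703e+00]
[ 0.44856338 -0.28758019  0.20077844] [-1.79961713e+02 -6.79356751e-02  8.64182610e+01] 11.6333 0.023052607238543407 29.997476041316986
```

View pics/w4.png

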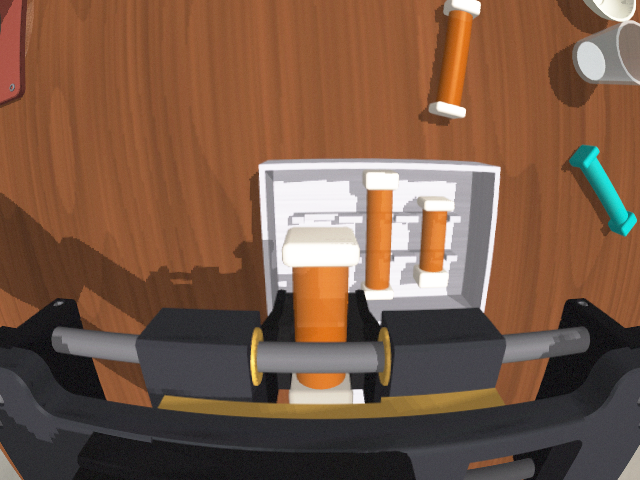

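The wrist view shows the tray with the long tube at (379,239), the short one at (433,241), and the left place free under the held tube. The measured free place is about (0.448,-0.305).

Request:
step_arm:
  steps:
    - [[-0.0005, -0.017, 0], 0.9, 1]
    - [[0, 0, -0.03], 0, 1]
    - [[0, 0, -0.04], 0, 1]
    - [[0, 0, -0.04], 0, 1]
    - [[0, 0, -0.03], 0, 1]
    - [[0, 0, -0.02], 0, 1]
    - [[0, 0, -0.015], 0, 1]
    - [[0, 0, -0.01], 0, 1]
    - [[0, 0, 0], 0, 1]
    - [[0, 0, 0], 0, 1]

```text
time: 12.47
position: [0.4488, -0.3038, 0.0164]
ee_rot: [-180.0, -0.0, 87.5]
force: [0.3, 0.1, -0.5]
width: 0.023
grasp_force: 30.0
```

Request:
step_arm:
  steps:
    - [[0, 0, -0.001], 0, 1]
    - [[0, 0, 0], 0, 1]

```text
time: 12.63
position: [0.4495, -0.3053, 0.0167]
ee_rot: [179.9, 0.1, 87.4]
force: [-0.3, 0.7, -0.7]
width: 0.023
grasp_force: 30.0
```

Request:
step_arm:
  steps:
    - [[-0.001, 0, -0.002], 0, 1]
    - [[0, 0, -0.001], 0, 1]
    - [[0, 0, 0], 0, 1]

```text
time: 12.88
position: [0.4474, -0.3049, 0.0125]
ee_rot: [180.0, 0.0, 87.4]
force: [-0.3, 0.4, -0.9]
width: 0.0234
grasp_force: 30.0
```

Request:
step_arm:
  steps:
    - [[0, 0, 0], 0, 0.2]
    - [[0, 0, 0], 0, 0.2]
    - [[0, 0, 0], 0, 0.2]
    - [[0, 0, 0], 0, 0.2]
    - [[0, 0, 0.02], 0, 0.2]
    - [[0, 0, 0.03], 0, 0.2]
    - [[0, 0, 0.03], 0, 0.2]
    - [[0, 0, 0], 0, 0.2]

```text
time: 13.55
position: [0.4508, -0.3077, 0.0986]
ee_rot: [179.6, 0.4, 87.4]
force: [0.8, -0.8, 0.3]
width: 0.0344
grasp_force: 0.0
```

Request:
step_arm:
  steps:
    - [[0.02, 0, 0.03], 0, 0.2]
    - [[0.0325, -0.0025, 0.02], 0, 0.2]
    - [[0, 0, 0.02], 0, 0.2]
    - [[0, 0, 0], 0, 0.1]
    - [[0, 0, 0], 0, 0.1]

```text
time: 13.97
position: [0.5007, -0.3076, 0.163]
ee_rot: [179.9, 0.1, 87.4]
force: [0.2, -1.0, -0.6]
width: 0.0378
grasp_force: 0.0
```

```bash
python3 - <<'E'
from m import *
w=cap('wrist','w5.png'); a,_,_=masks(w['frame'])
for q in blobs(a,300):
    p,l,t,px=axis(w,q,.027,True); print(p.round(4),round(l,3),round(t,1),np.round(px))
o=bot.get_obs();print(o['position'],o['ee_rot'],o['time'],o['width'],o['grasp_force'])
E
```

```text
[ 0.5549 -0.3107  0.027 ] 0.061 87.4 [386. 236.]
[ 0.4453 -0.3044  0.027 ] 0.06 86.6 [256. 235.]
[ 0.5008 -0.3072  0.027 ] 0.098 87.5 [322. 234.]
[ 0.582  -0.1434  0.027 ] 0.074 76.8 [413.  38.]
[ 0.49952306 -0.30700648  0.16148957] [-1.79963344e+02 -1.57018865e-02  8.74047911e+01] 14.0167 0.038513675255910325 0.0
```

View pics/w5.png

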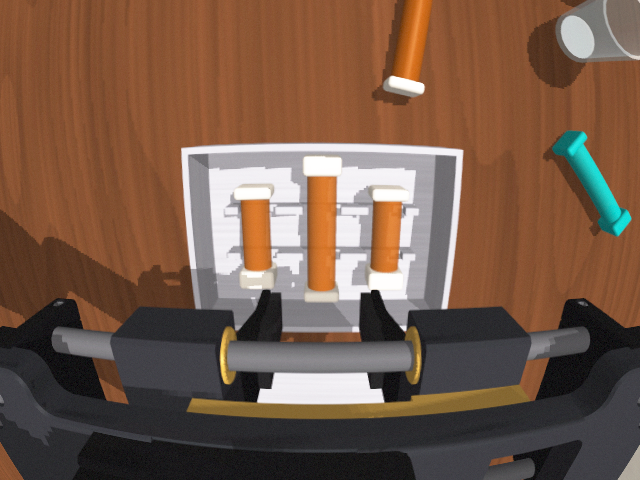

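The short tube now lies in the left place of the tray (256,235). The long tube is at (322,234), directly under the gripper.

Request:
step_arm:
  steps:
    - [[0.001, 0, -0.03], 0, 0.1]
    - [[0, 0, -0.04], 0, 0.1]
    - [[0, 0, -0.04], 0, 0.1]
    - [[0, 0, -0.025], 0, 0.1]
    - [[0, 0, -0.014], 0, 0.1]
    - [[0, 0, 0], 0, 0.1]
    - [[0, 0, 0], 0, 0.1]

```text
time: 14.6
position: [0.5001, -0.3069, 0.0126]
ee_rot: [-179.9, -0.1, 87.4]
force: [0.3, -0.5, 0.8]
width: 0.039
grasp_force: 0.0
```

Request:
step_arm:
  steps:
    - [[0, 0, 0], 0, 1]
    - [[0, 0, 0], 0, 1]
    - [[0, 0, 0], 0, 1]
    - [[0, 0, 0], 0, 1]
    - [[0, 0, 0], 0, 1]
    - [[0, 0, 0], 0, 1]

```text
time: 15.1
position: [0.5021, -0.3082, 0.015]
ee_rot: [179.9, 0.1, 87.4]
force: [-0.9, -0.1, 6.8]
width: 0.0232
grasp_force: 30.0
```

Request:
step_arm:
  steps:
    - [[0, 0, 0.015], 0, 1]
    - [[0, 0, 0.03], 0, 1]
    - [[0, 0, 0.04], 0, 1]
    - [[0, 0, 0.04], 0, 1]
    - [[0, 0, 0.04], 0, 1]
    - [[0, 0, 0.025], 0, 1]
    - [[0, 0, 0], 0, 1]

```text
time: 15.68
position: [0.5041, -0.3096, 0.2114]
ee_rot: [179.4, 0.4, 87.4]
force: [0.4, -1.2, 0.2]
width: 0.023
grasp_force: 30.0
```

Request:
step_arm:
  steps:
    - [[0.001, 0.02, 0], 0.3, 1]
    - [[0.001, 0.037, 0], 0.4, 1]
    - [[0.001, 0.039, 0], 0.4, 1]
    - [[0.001, 0.039, 0], 0.4, 1]
    - [[0.001, 0.039, 0], 0.4, 1]
    - [[0.001, 0.039, 0], 0.4, 1]
    - [[0.001, 0.039, 0], 0.4, 1]
    - [[0.001, 0.039, 0], 0.4, 1]
    - [[0.001, 0.039, 0], 0.4, 1]
    - [[0.001, 0.039, 0], 0.4, 1]

```text
time: 16.52
position: [0.51, 0.0637, 0.2024]
ee_rot: [-179.9, -0.0, 91.3]
force: [2.2, 0.2, -0.9]
width: 0.0234
grasp_force: 30.0
```

Request:
step_arm:
  steps:
    - [[0.001, 0.039, 0], 0.4, 1]
    - [[0.001, 0.039, 0], 0.4, 1]
    - [[0.001, 0.039, 0], 0.4, 1]
    - [[0.001, 0.039, 0], 0.4, 1]
    - [[0.002, 0.039, 0], 0.5, 1]
    - [[0.002, 0.03, 0], 0, 1]
    - [[0.001, 0.007, 0], 0, 1]
    - [[0, 0, 0], 0, 1]
    - [[0, 0, 0], 0, 1]

```text
time: 17.27
position: [0.5194, 0.2933, 0.2022]
ee_rot: [-179.9, 0.1, 93.5]
force: [-0.5, -0.8, -1.0]
width: 0.0231
grasp_force: 30.0
```

```bash
python3 - <<'E'
from m import *
w=cap('wrist'); a,_,_=masks(w['frame'])
for q in blobs(a,300):
    p,l,t,px=axis(w,q,.032,True); print(p.round(4),round(l,3),round(t,1),np.round(px))
o=bot.get_obs();print(o['position'],o['ee_rot'],o['time'],o['width'],o['grasp_force'])
E
```

```text
[0.5311 0.1074 0.032 ] 0.05 3.4 [322. 388.]
[0.7916 0.1088 0.032 ] 0.071 89.3 [526. 382.]
[0.5241 0.2364 0.032 ] 0.131 95.0 [323. 280.]
[0.4114 0.2865 0.032 ] 0.099 93.1 [209. 226.]
[0.6304 0.3033 0.032 ] 0.098 94.6 [438. 222.]
[0.51957408 0.29260152 0.20239109] [-1.79919665e+02  6.74627279e-02  9.33826212e+01] 17.3167 0.02322080958006604 29.996795654296875
```

Request:
step_arm:
  steps:
    - [[0.001, 0.001, -0.03], 0, 1]
    - [[0, 0, -0.04], 0, 1]
    - [[0, 0, -0.04], 0, 1]
    - [[0, 0, -0.03], 0, 1]
    - [[0, 0, -0.02], 0, 1]
    - [[0, 0, -0.013], 0, 1]
    - [[0, 0, -0.007], 0, 1]
    - [[0, 0, -0.003], 0, 1]
    - [[0, 0, 0], 0, 1]
    - [[0, 0, 0], 0, 1]

```text
time: 18.15
position: [0.5225, 0.295, 0.0219]
ee_rot: [179.8, -0.1, 93.4]
force: [0.2, 0.4, -1.2]
width: 0.0232
grasp_force: 30.0
```

Request:
step_arm:
  steps:
    - [[-0.001, 0, -0.002], 0, 1]
    - [[0, 0, 0], 0, 1]
    - [[0, 0, 0], 0, 1]

```text
time: 18.4
position: [0.5216, 0.2954, 0.02]
ee_rot: [179.8, -0.1, 93.4]
force: [1.0, -0.3, 4.1]
width: 0.0233
grasp_force: 30.0
```

Request:
step_arm:
  steps:
    - [[0, 0, 0], 0, 0.2]
    - [[0, 0, 0], 0, 0.2]
    - [[0, 0, 0], 0, 0.2]
    - [[0, 0, 0], 0, 0.2]
    - [[0, 0, 0.02], 0, 0.2]
    - [[0, 0, 0.04], 0, 0.2]
    - [[0, 0, 0.04], 0, 0]
    - [[0, 0, 0.04], 0, 0]
    - [[0.01, -0.02, 0.04], 0, -0.3]
    - [[0.014, -0.034, 0], -2, -0.3]

```text
time: 19.23
position: [0.5465, 0.2464, 0.2042]
ee_rot: [179.2, -0.3, 91.7]
force: [2.1, 0.6, 1.9]
width: 0.05
grasp_force: 0.0
```

Request:
step_arm:
  steps:
    - [[0.014, -0.034, 0], -2, -0.3]
    - [[0.014, -0.034, 0], -2, -0.3]
    - [[0.014, -0.034, 0], -2, -0.3]
    - [[0.014, -0.034, 0], -2, -0.3]
    - [[0.014, -0.034, 0], -2, -0.3]
    - [[0.014, -0.03, 0], -1, -0.3]
    - [[0.014, -0.024, 0], 0, -0.3]
    - [[0, 0, 0], 0, -0.3]
    - [[0, 0, 0], 0, -0.3]

```text
time: 19.98
position: [0.641, 0.0172, 0.1937]
ee_rot: [-179.9, -0.0, 80.2]
force: [-0.3, 0.6, -0.5]
width: 0.0568
grasp_force: 0.0
```

```bash
python3 - <<'E'
from m import *
c=cap('top','top6.png')
for n,c in (('w',cap('wrist','w6.png')),('t',c)):
  a,_,_=masks(c['frame'])
  for q in blobs(a,300 if n=='w' else 60):
    for z in (.015,.032):
      p,l,t,px=axis(c,q,z,n=='w'); print(n,p.round(4),round(l,3),round(t,1),np.round(px))
o=bot.get_obs();print(o['position'],o['ee_rot'],o['time'],o['width'],o['grasp_force'])
E
```

```text
w [ 0.5784 -0.1667  0.015 ] 0.046 78.3 [296. 388.]
w [ 0.5821 -0.1534  0.032 ] 0.043 78.3 [296. 388.]
w [0.6431 0.0154 0.015 ] 0.097 80.5 [325. 226.]
w [0.6436 0.0196 0.032 ] 0.092 80.5 [325. 226.]
w [0.7819 0.1409 0.015 ] 0.076 106.6 [448.  77.]
w [0.7755 0.1388 0.032 ] 0.072 106.6 [448.  77.]
w [0.3988 0.2931 0.015 ] 0.075 94.4 [61. 26.]
w [0.4115 0.2835 0.032 ] 0.071 94.4 [61. 26.]
t [0.4091 0.2952 0.015 ] 0.089 91.0 [189. 324.]
t [0.4099 0.291  0.032 ] 0.087 91.0 [189. 324.]
t [ 0.4456 -0.3094  0.015 ] 0.049 86.9 [448. 312.]
t [ 0.4459 -0.3052  0.032 ] 0.049 86.9 [448. 312.]
t [0.516  0.3054 0.015 ] 0.087 91.0 [186. 278.]
t [0.5154 0.3012 0.032 ] 0.086 91.0 [186. 278.]
t [ 0.5557 -0.3149  0.015 ] 0.05 87.9 [450. 265.]
t [ 0.5545 -0.3107  0.032 ] 0.049 87.9 [450. 265.]
t [ 0.5865 -0.135   0.015 ] 0.09 76.8 [374. 251.]
t [ 0.5849 -0.1332  0.032 ] 0.088 76.8 [374. 251.]
t [0.6285 0.3125 0.015 ] 0.088 91.0 [186. 230.]
t [0.6263 0.3082 0.032 ] 0.087 91.0 [186. 230.]
t [0.7799 0.1598 0.015 ] 0.059 175.5 [252. 168.]
t [0.7757 0.1575 0.032 ] 0.058 175.5 [252. 168.]
[0.6403714  0.01926769 0.1938951 ] [-1.79905451e+02 -2.45398762e-02  8.04081685e+01] 20.0833 0.056360651607913544 0.0
```

View pics/w6.png

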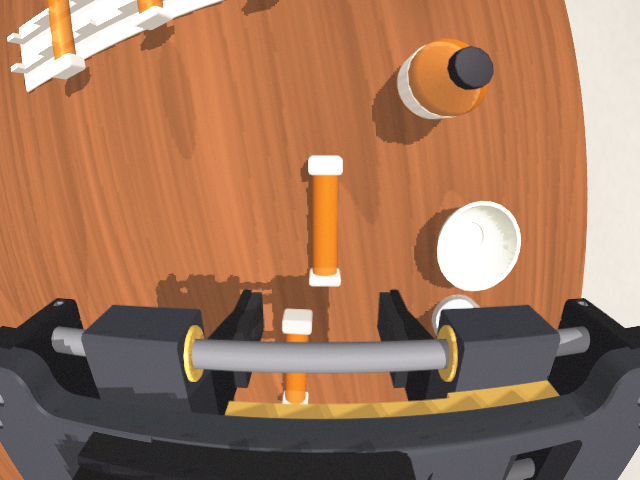

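The wrist view shows the loose tube at (325,226), straight below the gripper, with the dish (478,245) and bottle (447,77) clear of it.

Request:
step_arm:
  steps:
    - [[0.0025, -0.002, -0.03], 0, -0.3]
    - [[0, 0, -0.04], 0, -0.3]
    - [[0, 0, -0.04], 0, -0.3]
    - [[0, 0, -0.035], 0, -0.3]
    - [[0, 0, -0.022], 0, -0.3]
    - [[0, 0, -0.014], 0, -0.3]
    - [[0, 0, -0.008], 0, -0.3]
    - [[0, 0, 0], 0, -0.3]
    - [[0, 0, 0], 0, -0.3]

```text
time: 20.83
position: [0.6444, 0.0171, 0.0069]
ee_rot: [179.9, -0.0, 80.4]
force: [-0.4, -0.5, 0.9]
width: 0.0563
grasp_force: 0.0
```

Request:
step_arm:
  steps:
    - [[0, 0, 0], 0, 1]
    - [[0, 0, 0], 0, 1]
    - [[0, 0, 0], 0, 1]
    - [[0, 0, 0], 0, 1]
    - [[0, 0, 0], 0, 1]
    - [[0, 0, 0], 0, 1]
    - [[0, 0, 0], 0, 1]
    - [[0, 0, 0], 0, 1]

```text
time: 21.5
position: [0.6437, 0.0165, 0.0059]
ee_rot: [180.0, 0.0, 80.4]
force: [-0.5, 0.0, 2.2]
width: 0.0232
grasp_force: 30.0
```

Request:
step_arm:
  steps:
    - [[0, 0, 0.015], 0, 1]
    - [[0, 0, 0.03], 0, 1]
    - [[0, 0, 0.04], 0, 1]
    - [[0, 0, 0.04], 0, 1]
    - [[0, 0, 0.03], 0, 1]
    - [[-0.013, 0.012, 0.02], 1, 1]
    - [[-0.026, 0.0244, 0], 1.2, 1]
    - [[-0.026, 0.0244, 0], 1.2, 1]
    - [[-0.026, 0.0244, 0], 1.2, 1]
    - [[-0.026, 0.0244, 0], 1.2, 1]

```text
time: 22.33
position: [0.5252, 0.127, 0.1815]
ee_rot: [180.0, -0.0, 86.2]
force: [0.7, 0.2, -0.5]
width: 0.0231
grasp_force: 30.0
```

Request:
step_arm:
  steps:
    - [[-0.026, 0.0244, 0], 1.2, 1]
    - [[-0.026, 0.0244, 0], 1.2, 1]
    - [[-0.026, 0.0244, 0], 1.2, 1]
    - [[-0.026, 0.0244, 0], 1.2, 1]
    - [[-0.026, 0.0244, 0], 1.2, 1]
    - [[-0.026, 0.0244, 0], 1.2, 1]
    - [[-0.013, 0.012, 0], 0, 1]
    - [[0, 0, 0], 0, 1]
    - [[0, 0, 0], 0, 1]
    - [[0, 0, 0], 0, 1]

```text
time: 23.17
position: [0.3581, 0.2843, 0.1812]
ee_rot: [179.9, 0.0, 93.4]
force: [0.2, -0.5, -0.2]
width: 0.0231
grasp_force: 30.0
```

```bash
cat > look.py <<'E'
from m import *
import sys
w=cap('wrist'); a,_,_=masks(w['frame'])
for q in blobs(a,300):
    p,l,t,px=axis(w,q,float(sys.argv[1]),True); print(p.round(4),round(l,3),round(t,1),np.round(px))
o=bot.get_obs();print(o['position'].round(4),o['ee_rot'].round(1),o['time'],o['width'].round(4),o['grasp_force'])
E
python3 look.py .032
```

```text
[0.368  0.1142 0.032 ] 0.049 3.3 [321. 390.]
[0.3618 0.2347 0.032 ] 0.119 94.5 [322. 281.]
[0.6344 0.3033 0.032 ] 0.099 93.3 [584. 232.]
[0.521  0.2962 0.032 ] 0.099 94.4 [495. 230.]
[0.4132 0.286  0.032 ] 0.098 94.2 [384. 232.]Traceback (most recent call last):
  File "look.py", line 6, in <module>
    o=bot.get_obs();print(o['position'].round(4),o['ee_rot'].round(1),o['time'],o['width'].round(4),o['grasp_force'])
                                                                                ^^^^^^^^^^^^^^^^
AttributeError: 'float' object has no attribute 'round'
```

Request:
step_arm:
  steps:
    - [[0, 0, -0.03], 0, 1]
    - [[0, 0, -0.04], 0, 1]
    - [[0, 0, -0.035], 0, 1]
    - [[0, 0, -0.025], 0, 1]
    - [[0, 0, -0.014], 0, 1]
    - [[0, 0, -0.008], 0, 1]
    - [[0, 0, -0.003], 0, 1]
    - [[0, 0, -0.002], 0, 1]
    - [[0, 0, 0], 0, 1]
    - [[0, 0, 0], 0, 1]

```text
time: 24.05
position: [0.3588, 0.285, 0.0248]
ee_rot: [179.9, -0.1, 93.4]
force: [-0.2, -0.3, -1.2]
width: 0.0236
grasp_force: 30.0
```

Request:
step_arm:
  steps:
    - [[-0.001, 0, -0.001], 0, 1]
    - [[0, 0, -0.001], 0, 1]
    - [[0, 0, 0], 0, 1]

```text
time: 24.3
position: [0.3573, 0.2851, 0.0227]
ee_rot: [179.9, -0.0, 93.4]
force: [-0.3, -1.1, 3.2]
width: 0.0232
grasp_force: 30.0
```

Request:
step_arm:
  steps:
    - [[0, 0, 0], 0, 0.2]
    - [[0, 0, 0], 0, 0.2]
    - [[0, 0, 0], 0, 0.2]
    - [[0, 0, 0], 0, 0.2]
    - [[0, 0, 0.02], 0, 0.2]
    - [[0, 0, 0.035], 0, 0.2]
    - [[0, 0, 0.04], 0, 0]
    - [[0, 0, 0.04], 0, 0]
    - [[0.01, -0.02, 0.035], 0, -0.3]
    - [[0.0175, -0.0323, 0], -1.5, -0.3]

```text
time: 25.13
position: [0.3875, 0.2353, 0.1999]
ee_rot: [179.3, -0.3, 92.2]
force: [2.9, 1.2, 1.0]
width: 0.05
grasp_force: 0.0
```

Request:
step_arm:
  steps:
    - [[0.0175, -0.0323, 0], -1.5, -0.3]
    - [[0.0175, -0.0323, 0], -1.5, -0.3]
    - [[0.0175, -0.0323, 0], -1.5, -0.3]
    - [[0.0175, -0.0323, 0], -1.5, -0.3]
    - [[0.0175, -0.0323, 0], -1.5, -0.3]
    - [[0.0175, -0.0323, 0], -1.5, -0.3]
    - [[0.0175, -0.0323, 0], -1.5, -0.3]
    - [[0.0175, -0.0323, 0], -1.5, -0.3]
    - [[0.0175, -0.0323, 0], -1.5, -0.3]
    - [[0.0175, -0.0323, 0], -1.5, -0.3]

```text
time: 25.97
position: [0.5595, -0.0925, 0.1913]
ee_rot: [-180.0, -0.0, 76.8]
force: [0.2, -0.6, 0.5]
width: 0.0566
grasp_force: 0.0
```

Request:
step_arm:
  steps:
    - [[0.0175, -0.0323, 0], 0, -0.3]
    - [[0.008, -0.012, 0], 0, -0.3]
    - [[0, 0, 0], 0, -0.3]
    - [[0, 0, 0], 0, -0.3]

```text
time: 26.3
position: [0.5842, -0.1354, 0.1908]
ee_rot: [-179.9, -0.0, 76.8]
force: [0.1, -0.1, -0.7]
width: 0.0569
grasp_force: 0.0
```

```bash
sed -i "s/o\['width'\].round(4)/round(o['width'],4)/" look.py; python3 look.py .015
```

```text
[ 0.5522 -0.3243  0.015 ] 0.05 86.3 [332. 388.]
[ 0.5854 -0.1352  0.015 ] 0.097 76.9 [323. 223.]
[ 0.5839 -0.1345  0.1909] [-179.9   -0.    76.9] 26.35 0.0568 0.0
```

Request:
step_arm:
  steps:
    - [[0.0015, 0, -0.03], 0, -0.3]
    - [[0, 0, -0.04], 0, -0.3]
    - [[0, 0, -0.04], 0, -0.3]
    - [[0, 0, -0.033], 0, -0.3]
    - [[0, 0, -0.022], 0, -0.3]
    - [[0, 0, -0.014], 0, -0.3]
    - [[0, 0, -0.007], 0, -0.3]
    - [[0, 0, 0], 0, -0.3]
    - [[0, 0, 0], 0, -0.3]

```text
time: 27.1
position: [0.587, -0.1348, 0.0069]
ee_rot: [179.9, 0.0, 76.9]
force: [0.5, 0.1, -0.2]
width: 0.057
grasp_force: 0.0
```

Request:
step_arm:
  steps:
    - [[0, 0, 0], 0, 1]
    - [[0, 0, 0], 0, 1]
    - [[0, 0, 0], 0, 1]
    - [[0, 0, 0], 0, 1]
    - [[0, 0, 0], 0, 1]
    - [[0, 0, 0], 0, 1]
    - [[0, 0, 0], 0, 1]
    - [[0, 0, 0], 0, 1]

```text
time: 27.77
position: [0.5862, -0.1351, 0.0058]
ee_rot: [180.0, 0.0, 76.9]
force: [-0.7, -0.2, 2.3]
width: 0.023
grasp_force: 30.0
```

Request:
step_arm:
  steps:
    - [[0, 0, 0.015], 0, 1]
    - [[0, 0, 0.03], 0, 1]
    - [[0, 0, 0.04], 0, 1]
    - [[0, 0, 0.04], 0, 1]
    - [[0, 0, 0.03], 0, 1]
    - [[0, 0, 0.02], 0, 1]
    - [[0, 0, 0], 0, 1]

```text
time: 28.35
position: [0.5892, -0.1361, 0.1868]
ee_rot: [179.4, 0.1, 76.9]
force: [0.9, -1.0, 0.3]
width: 0.0229
grasp_force: 30.0
```

Request:
step_arm:
  steps:
    - [[-0.006, 0.02, 0], 1.5, 1]
    - [[-0.01, 0.0355, 0], 1.5, 1]
    - [[-0.01, 0.0355, 0], 1.5, 1]
    - [[-0.01, 0.0355, 0], 1.5, 1]
    - [[-0.01, 0.0355, 0], 1.5, 1]
    - [[-0.01, 0.0355, 0], 1.5, 1]
    - [[-0.01, 0.0355, 0], 1.5, 1]
    - [[-0.01, 0.0355, 0], 1.5, 1]
    - [[-0.01, 0.0355, 0], 1.5, 1]
    - [[-0.01, 0.0355, 0], 1.5, 1]

```text
time: 29.18
position: [0.4884, 0.2059, 0.179]
ee_rot: [-179.9, 0.0, 92.0]
force: [0.4, -0.4, -1.4]
width: 0.0231
grasp_force: 30.0
```

Request:
step_arm:
  steps:
    - [[-0.01, 0.0355, 0], 1.5, 1]
    - [[-0.01, 0.0355, 0], 0, 1]
    - [[-0.004, 0.0155, 0], 0, 1]
    - [[0, 0, 0], 0, 1]
    - [[0, 0, 0], 0, 1]
    - [[0, 0, 0], 0, 1]

```text
time: 29.68
position: [0.4657, 0.2901, 0.1794]
ee_rot: [-179.9, 0.1, 93.4]
force: [-0.0, -0.4, -0.6]
width: 0.0231
grasp_force: 30.0
```

```bash
python3 look.py .032
```

```text
[0.4761 0.1219 0.032 ] 0.048 3.3 [322. 389.]
[0.4684 0.2415 0.032 ] 0.119 93.4 [322. 281.]
[0.6309 0.303  0.032 ] 0.099 95.7 [498. 229.]
[0.3553 0.284  0.032 ] 0.099 92.6 [199. 231.]
[0.4122 0.2863 0.032 ] 0.099 93.8 [261. 232.]
[0.5192 0.296  0.032 ] 0.099 94.0 [383. 228.]
[0.466  0.2898 0.1797] [-1.799e+02  1.000e-01  9.330e+01] 29.7333 0.0234 29.998888671398163
```

Target (0.466,0.291), between neighbours at 0.412 and 0.519.

Request:
step_arm:
  steps:
    - [[0, 0.001, -0.03], 0, 1]
    - [[0, 0, -0.04], 0, 1]
    - [[0, 0, -0.035], 0, 1]
    - [[0, 0, -0.024], 0, 1]
    - [[0, 0, -0.013], 0, 1]
    - [[0, 0, -0.008], 0, 1]
    - [[0, 0, -0.003], 0, 1]
    - [[0, 0, -0.002], 0, 1]
    - [[0, 0, 0], 0, 1]
    - [[0, 0, 0], 0, 1]

```text
time: 30.57
position: [0.4674, 0.2925, 0.0272]
ee_rot: [179.8, -0.1, 93.4]
force: [0.3, 0.1, -0.0]
width: 0.0234
grasp_force: 30.0
```

Request:
step_arm:
  steps:
    - [[-0.0005, 0, -0.001], 0, 1]
    - [[0, 0, -0.001], 0, 1]
    - [[0, 0, 0], 0, 1]

```text
time: 30.82
position: [0.4657, 0.2922, 0.024]
ee_rot: [180.0, -0.0, 93.4]
force: [-0.7, 0.8, -1.1]
width: 0.0233
grasp_force: 30.0
```

Request:
step_arm:
  steps:
    - [[0, 0, -0.0015], 0, 1]
    - [[0, 0, 0], 0, 1]
    - [[0, 0, 0], 0, 1]

```text
time: 31.07
position: [0.4659, 0.2922, 0.0227]
ee_rot: [180.0, -0.0, 93.4]
force: [-1.3, 0.2, 5.3]
width: 0.0232
grasp_force: 30.0
```

Request:
step_arm:
  steps:
    - [[0, 0, 0], 0, 0.25]
    - [[0, 0, 0], 0, 0.25]
    - [[0, 0, 0], 0, 0.25]
    - [[0, 0, 0], 0, 0.25]
    - [[0, 0, 0.02], 0, 0.25]
    - [[0, 0, 0.035], 0, 0.25]
    - [[0, 0, 0.04], 0, 0.2]
    - [[0, 0, 0.04], 0, 0]
    - [[0, 0, 0.04], 0, 0]
    - [[0, 0, 0], 0, 0]

```text
time: 31.9
position: [0.4702, 0.2941, 0.2069]
ee_rot: [179.2, -0.3, 93.4]
force: [1.3, 1.1, 1.0]
width: 0.0425
grasp_force: 0.0
```

```bash
python3 look.py .032; python3 - <<'E'
from m import *
c=cap('top','top7.png');cap('wrist','w7.png')
f=c['frame']; cv2.imwrite('pics/t7.png',cv2.resize(f[130:370,140:620],(800,400),interpolation=cv2.INTER_CUBIC))
g=cv2.cvtColor(f,cv2.COLOR_BGR2GRAY)
m=np.zeros_like(g); m[230:350,510:590]=(g[230:350,510:590]<60)
for q in blobs(m,60): print('knob',[axis(c,q,.038)[i] for i in (0,1,2,3)])
w=masks(f)[1]
for q in blobs(w,2000):
    if 500<cv2.minAreaRect(q)[0][0]<600: print('lid',axis(c,q,.012)); print(cv2.minAreaRect(q))
E
```

```text
[0.4119 0.2868 0.032 ] 0.098 93.9 [257. 229.]
[0.6292 0.3034 0.032 ] 0.098 94.8 [477. 226.]
[0.3557 0.2845 0.032 ] 0.099 92.6 [201. 229.]
[0.4652 0.2919 0.032 ] 0.097 94.0 [313. 227.]
[0.5182 0.2968 0.032 ] 0.098 92.8 [370. 225.]
[0.4688 0.2935 0.203 ] [179.4  -0.2  93.4] 31.95 0.0425 0.0
knob [array([ 0.50273102, -0.52618078,  0.038     ]), np.float64(0.041335527948687965), np.float64(178.53625683087407), (545.0, 289.0)]
lid (array([ 0.50437876, -0.53041995,  0.012     ]), np.float64(0.2207502655910631), np.float64(176.40801583677955), (542.0673828125, 288.9648132324219))
((542.0673828125, 288.9648132324219), (67.36714172363281, 93.97084045410156), 2.1610794067382812)
```

View pics/t7.png

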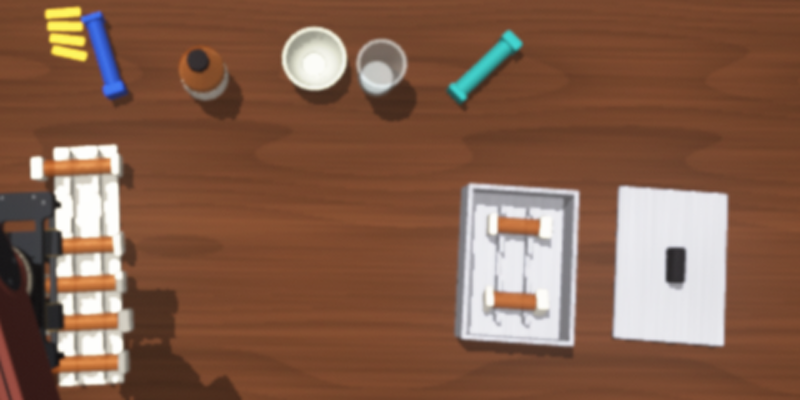

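All the tubes are in place: five long ones in the rack and two short ones in the tray, at crop (518,226) and (515,300). The lid is clear on the bench with its knob at crop (675,265). Next I fetch the lid.

Request:
step_arm:
  steps:
    - [[0.001, -0.02, 0], -4, 0]
    - [[0.001, -0.038, 0], -6, -0.3]
    - [[0.0015, -0.039, 0], -6, -0.3]
    - [[0.0015, -0.039, 0], -6, -0.3]
    - [[0.0015, -0.039, 0], -6, -0.3]
    - [[0.0015, -0.039, 0], -6, -0.3]
    - [[0.0015, -0.039, 0], -6, -0.3]
    - [[0.0015, -0.039, 0], -6, -0.3]
    - [[0.0015, -0.039, 0], -6, -0.3]
    - [[0.0015, -0.039, 0], -6, -0.3]

```text
time: 32.88
position: [0.4778, -0.0794, 0.1946]
ee_rot: [-179.8, 0.1, 35.1]
force: [1.4, 0.5, -0.3]
width: 0.0566
grasp_force: 0.0
```

Request:
step_arm:
  steps:
    - [[0.0015, -0.039, 0], -6, -0.3]
    - [[0.0015, -0.039, 0], -6, -0.3]
    - [[0.0015, -0.039, 0], -6, -0.3]
    - [[0.0015, -0.039, 0], -6, -0.3]
    - [[0.0015, -0.039, 0], -6, -0.3]
    - [[0.0015, -0.039, 0], -6, -0.3]
    - [[0.0015, -0.039, 0], -2.8, -0.3]
    - [[0.0015, -0.039, 0], 0, -0.3]
    - [[0.0015, -0.039, 0], 0, -0.3]
    - [[0.0015, -0.039, 0], 0, -0.3]

```text
time: 33.72
position: [0.4932, -0.4688, 0.1935]
ee_rot: [-179.8, 0.2, -3.4]
force: [-0.1, -0.9, 0.9]
width: 0.0567
grasp_force: 0.0
```

Request:
step_arm:
  steps:
    - [[0.002, -0.038, 0], 0, -0.3]
    - [[0, -0.025, 0], 0, -0.3]
    - [[0, 0, 0], 0, -0.3]
    - [[0, 0, 0], 0, -0.3]

```text
time: 34.05
position: [0.495, -0.531, 0.193]
ee_rot: [-179.7, 0.2, -3.5]
force: [0.6, 0.2, -0.1]
width: 0.0567
grasp_force: 0.0
```

Request:
step_arm:
  steps:
    - [[0.005, 0.001, -0.02], 0, -0.3]
    - [[0, 0, -0.04], 0, -0.3]
    - [[0, 0, -0.04], 0, -0.3]
    - [[0, 0, -0.035], 0, -0.3]
    - [[0, 0, -0.022], 0, -0.3]
    - [[0, 0, -0.012], 0, -0.3]
    - [[0, 0, -0.005], 0, -0.3]
    - [[0, 0, 0], 0, -0.3]
    - [[0, 0, 0], 0, -0.3]

```text
time: 34.8
position: [0.5025, -0.5304, 0.0248]
ee_rot: [179.9, -0.1, -3.4]
force: [0.4, 0.2, 0.2]
width: 0.0569
grasp_force: 0.0
```

Request:
step_arm:
  steps:
    - [[0, 0, 0], 0, 1]
    - [[0, 0, 0], 0, 1]
    - [[0, 0, 0], 0, 1]
    - [[0, 0, 0], 0, 1]
    - [[0, 0, 0], 0, 1]
    - [[0, 0, 0], 0, 1]
    - [[0, 0, 0], 0, 1]
    - [[0, 0, 0], 0, 1]
    - [[0, 0, 0], 0, 1]
  newtons: 45

```text
time: 35.55
position: [0.5015, -0.53, 0.0232]
ee_rot: [-180.0, 0.0, -3.4]
force: [-0.3, 1.4, 2.3]
width: 0.0197
grasp_force: 45.0
```

Request:
step_arm:
  steps:
    - [[0, 0, 0], 0, 0.3]
    - [[0, 0, 0], 0, 0.3]
    - [[0, 0, -0.003], 0, 0.3]
    - [[-0.001, 0, -0.002], 0, 0.3]
    - [[0, 0, 0], 0, 1]
    - [[0, 0, 0], 0, 1]
    - [[0, 0, 0], 0, 1]
    - [[0, 0, 0], 0, 1]
    - [[0, 0, 0], 0, 1]
    - [[0, 0, 0], 0, 1]

```text
time: 36.38
position: [0.5004, -0.5299, 0.0178]
ee_rot: [-180.0, 0.0, -3.4]
force: [-0.4, -1.0, -2.3]
width: 0.0193
grasp_force: 45.0
```

Request:
step_arm:
  steps:
    - [[0, 0, 0.01], 0, 1]
    - [[0, 0, 0.025], 0, 1]
    - [[0, 0, 0.035], 0, 1]
    - [[0, 0, 0.035], 0, 1]
    - [[0, 0, 0.025], 0, 1]
    - [[0, 0, 0.01], 0, 1]
    - [[0, 0, 0], 0, 1]

```text
time: 36.97
position: [0.502, -0.5317, 0.1629]
ee_rot: [179.7, -0.3, -3.4]
force: [-0.2, -0.1, -2.6]
width: 0.0195
grasp_force: 45.0
```

Request:
step_arm:
  steps:
    - [[0, 0.02, 0], 0, 1]
    - [[0, 0.035, 0], 0, 1]
    - [[0, 0.04, 0], 0, 1]
    - [[0, 0.04, 0], 0, 1]
    - [[0, 0.04, 0], 0, 1]
    - [[0, 0.03, 0], 0, 1]
    - [[0, 0.0165, 0], 0, 1]
    - [[0, 0, 0], 0, 1]
    - [[0, 0, 0], 0, 1]

```text
time: 37.72
position: [0.5, -0.3075, 0.1565]
ee_rot: [-180.0, 0.1, -3.3]
force: [0.5, -0.5, -2.6]
width: 0.0197
grasp_force: 45.0
```

```bash
python3 - <<'E'
from m import *
c=cap('side','s8.png'); o=bot.get_obs();print(o['position'],o['ee_rot'],o['width'])
cv2.imwrite('pics/s8c.png',cv2.resize(c['frame'][60:260,230:480],(750,600),interpolation=cv2.INTER_CUBIC))
E
```

```text
[ 0.50014504 -0.30869287  0.15695146] [-1.79992353e+02  7.58847462e-02 -3.37724754e+00] 0.01977558182995509
```

View pics/s8c.png

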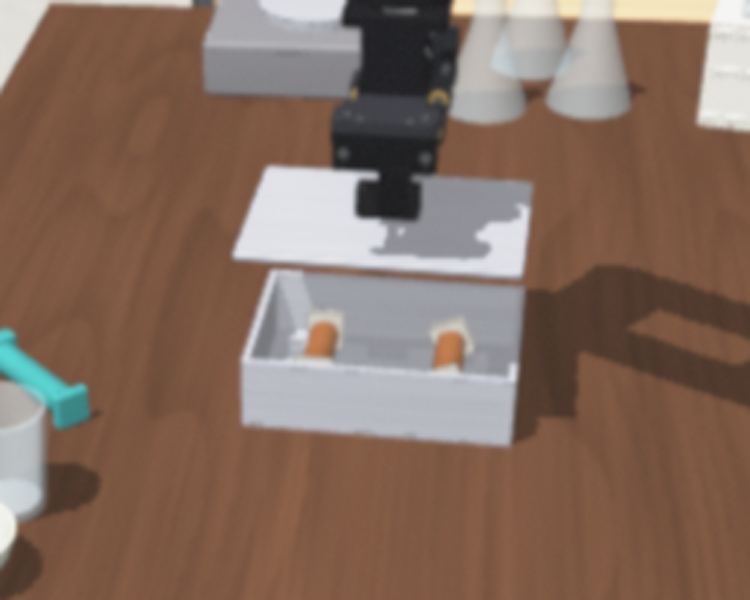

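The lid hangs level and parallel above the tray. Lower it.

Request:
step_arm:
  steps:
    - [[0, 0, -0.02], 0, 1]
    - [[0, 0, -0.03], 0, 1]
    - [[0, 0, -0.018], 0, 1]
    - [[0, 0, -0.01], 0, 1]
    - [[0, 0, -0.004], 0, 1]
    - [[0, 0, -0.002], 0, 1]
    - [[0, 0, 0], 0, 1]
    - [[0, 0, 0], 0, 1]

```text
time: 38.43
position: [0.5014, -0.3096, 0.0755]
ee_rot: [179.9, -0.1, -3.4]
force: [1.2, -0.0, -3.2]
width: 0.0198
grasp_force: 45.0
```

Request:
step_arm:
  steps:
    - [[0, 0, -0.001], 0, 1]
    - [[0, 0, -0.001], 0, 1]
    - [[0, 0, 0], 0, 1]

```text
time: 38.68
position: [0.5009, -0.3087, 0.0727]
ee_rot: [180.0, -0.0, -3.4]
force: [0.3, -0.1, -2.8]
width: 0.0195
grasp_force: 45.0
```

Request:
step_arm:
  steps:
    - [[0, 0, -0.0015], 0, 1]
    - [[0, 0, -0.0015], 0, 1]
    - [[0, 0, 0], 0, 1]
    - [[0, 0, 0], 0, 1]

```text
time: 39.02
position: [0.5008, -0.3087, 0.0697]
ee_rot: [180.0, -0.0, -3.4]
force: [-0.8, 0.2, 1.1]
width: 0.0197
grasp_force: 45.0
```

Contact at the expected height. Release, retreat and inspect.

Request:
step_arm:
  steps:
    - [[0, 0, 0], 0, 0]
    - [[0, 0, 0], 0, 0]
    - [[0, 0, 0], 0, 0]
    - [[0, 0, 0], 0, 0]
    - [[0, 0, 0], 0, 0]
    - [[0, 0, 0.03], 0, 0]
    - [[0, 0, 0.04], 0, 0]
    - [[0, 0, 0.04], 0, 0]
    - [[-0.01, -0.03, 0.03], 0, 0]
    - [[-0.02, -0.04, 0], 0, 0]

```text
time: 39.85
position: [0.477, -0.3758, 0.2168]
ee_rot: [179.5, -0.6, -3.1]
force: [1.7, -2.2, 1.1]
width: 0.0432
grasp_force: 0.0
```

Request:
step_arm:
  steps:
    - [[-0.025, -0.035, 0.02], 0, 0]
    - [[-0.025, -0.035, 0], 0, 0]
    - [[-0.025, -0.035, 0], 0, 0]
    - [[-0.025, -0.035, 0], 0, 0]
    - [[0, -0.03, 0], 0, 0]
    - [[0, 0, 0], 0, 0]
    - [[0, 0, 0], 0, 0]
    - [[0, 0, 0], 0, 0]

```text
time: 40.52
position: [0.3778, -0.5363, 0.2248]
ee_rot: [-179.9, 0.0, -3.4]
force: [-0.7, 0.4, -0.7]
width: 0.0433
grasp_force: 0.0
```

```bash
python3 - <<'E'
from m import *
c=cap('top'); s=cap('side'); w=cap('wrist')
a,wm,_=masks(c['frame'])
for q in blobs(a,60): p,l,t,px=axis(c,q,.032); print(p.round(4),round(l,3),round(t,1),np.round(px))
for q in blobs(wm,2000):
    if 400<cv2.minAreaRect(q)[0][0]<500: print('lid',axis(c,q,.064),cv2.minAreaRect(q))
A=cv2.resize(c['frame'][130:370,140:500],(600,400),interpolation=cv2.INTER_CUBIC)
B=cv2.resize(s['frame'][130:420,180:480],(207*1,200))
cv2.imwrite('pics/f.png',np.hstack([A,np.vstack([B,np.zeros((200,207,3),np.uint8)])[:400,:200]]))
print(bot.get_obs()['time'],bot.get_obs()['position'])
E
```

```text
[0.3544 0.2888 0.032 ] 0.087 91.0 [189. 348.]
[0.4099 0.291  0.032 ] 0.087 91.0 [189. 324.]
[0.4624 0.2955 0.032 ] 0.088 91.0 [188. 300.]
[0.5187 0.3018 0.032 ] 0.086 95.7 [186. 276.]
[0.6263 0.3082 0.032 ] 0.087 91.0 [186. 230.]
[0.7723 0.1392 0.032 ] 0.063 1.6 [260. 170.]
lid (array([ 0.50440793, -0.30868424,  0.064     ]), np.float64(0.21998605344631686), np.float64(177.03093599219105), (453.26983642578125, 286.7943115234375)) ((453.26983642578125, 286.7943115234375), (70.3683090209961, 97.73375701904297), 2.4895527362823486)
40.6667 [ 0.37859206 -0.53566156  0.22555074]
```

View pics/f.png

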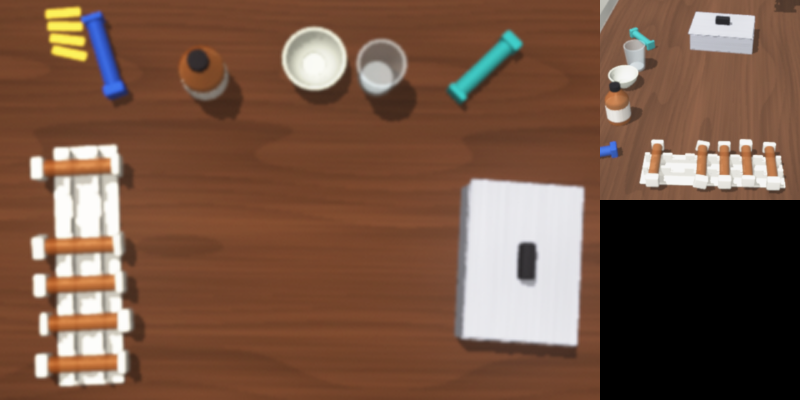

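The final view shows five long tubes seated in the rack and the lid squarely on the tray (crop centre (522,262)). The bystanders have not moved.

```bash
python3 -c "
from rig import job; print(job.finish_job())"
```

```text
the job is handed in; nothing more can be done
None
```

The job is handed in with no verdict returned; in the last camera check, all five long tubes were in the rack and the lid was squarely back on the tray, with the two short tubes inside it.

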